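# Change the battery pack of the bench lamp

### The arm

A 6-joint arm with a two-finger parallel gripper is mounted at the origin on the work surface. World frame = base frame: x ahead of the robot, y to its left, z up, the work surface at z = 0. Lengths are in m, angles in degrees, forces in N, time in s.
With the tool pointing down it reaches from about 0.4 to 0.925 m from the base axis. Payload 3.4 kg.
Tool frame: the origin (TCP) lies midway between the tips of the shut fingers; the grasp point (between the pads) lies 19 mm behind it; z points along the fingers, y is the line along which they close (so a half turn about z gives the same grasp; the last joint's range is limited). The gripper opens to 85 mm and grips with 20 to 120 N. Pads are 22 mm wide; open, the fingers measure 114 mm over their backs; the gripper's body (76 mm by 85 mm) begins 54 mm behind the grasp point. The pads swing forward as they close: fully open they stand 13 mm farther back than shut.
Start: joints at [67.523, 17.578, 86.31, -0, 76.112, -4.211], TCP at [0.18, 0.546, 0.231] pointing down, gripper open.
Joint ranges: [-179.03, 179.03], [-60, 130.46], [8.19, 133.38], [-81.62, 261.62], [5.75, 156.47], [-153.77, 153.77]. Speed limits (degrees/s): [147.25, 147.25, 180, 180, 180, 180].

### API

Orientations are given as [roll, pitch, yaw] about the fixed x, y, z axes, in that order (R = Rz(yaw) Ry(pitch) Rx(roll)).
In Python, from rig import read_state, viewer, job gives the robot as it stands.
- The arm moves only by the tool carry_out, never from a script. Its argument "targets" is a list of rows, each an object with "slide": the shift along the tool's x, y, z in cm, a list of three; "roll": the turn about the tool's z in rad; "grip": the opening, from 0 (shut) to 1 (fully open). In form: [{"slide": [tx, ty, tz], "roll": roll, "grip": grip}, ...]. A call has 1 to 12 rows; each row is the pose to reach, as a shift and turn from the pose commanded when the call began, along the tool's axes at that moment; what a row does not reach only later rows make up. A row lasts 1/10 s, in which the tool goes at most 50 mm and 8.59 degrees, less where a joint would pass 70% of its speed; a pose out of reach is approached as far as the arm can. A call with a gripper value outside its range is refused whole. The fingers move at their own pace and stop on an object; the grip force is fixed at half the most. Time passes only in rows, so rows that repeat a pose let the fingers close. It gives the time, the measured TCP pose, the force, the opening and the grip force at its end, in the units of the state.
- read_state(): the state, without advancing time (a new reading comes with each control period).
- viewer.capture(name): name is "scene" or "top"; returns (picture, depth): 384x512x3 uint8, blue, green, red; 384x512 float32, m along the optical axis (not along the pixel's ray), 0 where there is no reading.
- viewer.camera_model(name): a dict with "intrinsics" (3x3 intrinsics, pixels), "world_to_cam" (4x4, takes a point from world to camera coordinates). Camera axes: x right, y down, z forward; pixel columns grow to the right and rows downward; lengths in m; the calibration is good to about 2 mm. A picture is of the moment at which its call begins. camera_model takes no time and is no camera call.
- job.hand_in(): hands the job in; it is judged then, once.
The state is a dict: "time": time; "joint_pos": joint angles; "dq": joint speeds; "joint_torque": joint torques, N m; "tcp_pos": TCP position; "tcp_rot": TCP orientation; "contact_force": force on the tool from outside, world axes, zero at the start; "torque": the same for the moment, N m; "grip_width": opening from 0.0 (shut) to 1.0 (fully open); "gripper_force": force on a finger pad.
Only numpy, scipy, OpenCV 4.12 (cv2) and the standard library are available. Lean on these libraries where they do the work, as an engineer would, in place of code of your own. Each camera call takes 0.05 s, during which the arm holds its last target. There are 200 camera calls.

### The job

The cordless bench lamp has run flat: press its catch so that it lets the flat battery pack go, slide that pack out and stand it in the shallow tray. Then slide the fresh pack, which stands on the bench beside the lamp, nose first into the lamp's dovetail until it is fully home and the catch has clicked up behind it. Do not force or drop anything, and leave the other things where they are.

Things in the scene. Friction and masses are not known exactly. Their poses are not given: they have to be found in the camera images.
- lamp: white lamp base, screwed down, 80 mm wide. Origin on the bench under the catch tooth's face, mid-bay; x into the bay, z up. Base x -50 to 150 mm. Bay floor z 38, two aluminium dovetail rails (tops z 45, out to y +-36). White tower from x 92, 70 high; thin gooseneck at x 142, y 28, leaning back, head 310 up on the +y side: keep clear. Never over 35 N between fresh pack and lamp (flat: 60), nor 30 between fingers and lamp
- catch (a joint): the lamp's sprung steel catch, a ramped tooth 6 mm proud of the bay floor at x -24 to 0 mm of the lamp; drops straight down: 0 up, 0.0075 m fully down (solid stop), 0.006 frees the pack. Spring 2.5 to 4 N, 4 to 6 N with a pack bearing on it. Once free a plunger pushes the pack some 12 to 20 mm out. A pack sliding in rides it down until its tail has passed
- catch_pad (a point): centre of the top of the catch's press pad, a ribbed steel plate 32 (x) x 36 mm (y) jutting from the front of the lamp's base, 66 mm in front of the tooth's face, at z 37 mm, free all round. Packs pass 1 mm above it
- bay_mouth (a point): mid-bay on the floor at x -30 mm of the lamp, where the rails begin; they narrow over 18 mm from 5.5 mm clearance each side to 1.6 mm (also the play up and down). In front of it, to x -50 mm, the floor is level and open above: set a pack's nose down there, then slide it along the lamp's x
- bay_home (a point): floor point (x 45 mm of the lamp) where a pack's origin lies when home, its tail against the catch tooth. To click it must go 0.5 to 1 mm past; a solid stop comes 1.6 mm past. Sliding in takes 1 to 6 N, the last 12 mm against the plunger 5 to 9 N, held straight. If it has not clicked the plunger pushes it back some 10 mm
- flat: the flat pack, home in the lamp at the start: black with a grey belt, 90 (x) x 56 (y) x 52 mm tall, 0.34 kg; origin at the centre of its underside, x out of the nose (brass contacts). Lowest 8 mm: dovetail foot, 42 mm wide at the bottom, 26 at the neck, nose tapered; above it the straight body, 56 wide, 44 tall, gripped across y
- fresh: the fresh pack, standing on the bench beside the lamp at the start, the same shape as the flat one: 90 (x) x 56 (y) x 52 mm tall, 0.34 kg; origin at the centre of its underside, x out of the nose (brass contacts)
- tray: shallow wooden tray, fixed, 150 (x) x 220 (y) x 18 mm high, walls and floor 5 mm thick, origin at the centre of its underside. The older pack stands at its +y end, the rest is free
- oldpack: an older, slimmer grey battery pack standing in the tray: 105 x 42 x 56 mm, origin at the centre of its underside, long side along its x. Leave it there
- glue: yellow glue bottle, 52 mm across, 150 mm tall, origin at the centre of its underside
- bladejar: glass jar with a steel lid, 56 mm across, 85 mm tall, origin at the centre of its underside
- sandblock: cork sanding block 100 x 60 x 28 mm, origin at the centre of its underside
- brush: bench brush lying along its x axis, under 40 mm high
- square: try square: steel blade 160 x 28 mm along x and a dark wooden stock 110 mm long along y, 15 mm high, lying flat; origin at their corner
- bird: fretwork bird of dark walnut, about 170 x 95 x 20 mm, lying flat; origin at the underside of its body
- mug: white mug, 80 mm across, 92 mm tall, origin at the centre of its underside
- fresh_nose (a point): middle of the bottom edge of the fresh pack's nose end, 45 mm ahead of its origin
Mind the look-alikes: they are no part of the job. Leave any purple look-alike of the flat alone. Leave any purple look-alike of the fresh alone.

How it is judged (in metres and radians):
On the way, in this order (a step that is already met when the one before it is completed fails the run):
1. the catch has let the flat pack go: it has come 6 mm or more out of its home (x of flat in the frame of lamp below 0.039 m), for 0.1 s.
2. the flat pack stands upright in the tray, let go and at rest (x of flat in the frame of tray between -0.075 and 0.075 m and y of flat in the frame of tray between -0.11 and 0.11 m and z of flat in the frame of tray below 0.012 m and angle between flat's own z axis and vertical below 0.1 rad and linear speed of flat below 0.02 m/s and contact force between the fingers and flat below 0.2 N), for 0.2 s.
3. the fresh pack is between the rails, nose first, riding on the catch and pressing it down (x of fresh in the frame of lamp above -0.035 m and y of fresh in the frame of lamp between -0.003 and 0.003 m and angle between the x axis of fresh and the x axis of lamp, either way round below 0.08 rad and value of joint catch above 0.003 m), for 0.1 s.
At the end, for the whole second after the job is handed in: The fresh pack is home in the lamp's bay, nose inwards: its origin within 2 mm of bay_home along the bay and 3 mm across it, at rest, and the catch is up (under 2 mm) behind it. The flat pack stands upright on the tray's floor, at rest (x of fresh in the frame of lamp between 0.0435 and 0.0475 m and y of fresh in the frame of lamp between -0.003 and 0.003 m and z of fresh in the frame of lamp between 0.036 and 0.041 m and angle between the x axis of fresh and the x axis of lamp, either way round below 0.06 rad and linear speed of fresh below 0.01 m/s and value of joint catch below 0.002 m and x of flat in the frame of tray between -0.075 and 0.075 m and y of flat in the frame of tray between -0.11 and 0.11 m and z of flat in the frame of tray below 0.012 m and angle between flat's own z axis and vertical below 0.1 rad and linear speed of flat below 0.02 m/s and x of fresh_nose in the frame of lamp above 0.08 m); the robot touches nothing.
It fails at once if the fresh pack and the lamp are pressed together with more than 35 N, or the flat pack and the lamp with more than 60 N (contact force between fresh and lamp above 35 N or contact force between flat and lamp above 60 N).
It fails at once if the fingers press on the lamp or its catch with more than 30 N (contact force between the fingers and lamp above 30 N).
It fails at once if the flat pack is dropped or thrust into the tray (more than 50 N) (contact force between flat and tray above 50 N).
It fails at once if one of the other things on the bench or in the tray is moved by more than 30 mm (distance of any of oldpack, glue, bladejar, sandblock, brush, square, bird, mug from where it was at the start of the episode above 0.03 m).
It also fails if it takes over 72 s, if anything falls off the work surface, if the arm or the gripper's body presses on something with over 40 N, if the wrist force passes 120 N, or if a joint passes its speed limit or range.

## Working session

There is one attempt and no reset: what is moved stays moved. The work goes in short steps, Python scripts to look and compute and a tool call to move; the robot and the scene stay as the last step left them, time stands still between calls to the robot, and variables do not carry over. Pictures are saved under pics/ and viewed, at most 10 in all, crops included, and the job is handed in when it is done.

Besides the shell and the picture viewer there is one more tool, called after "Emit:" as name(argument=value, ...) on one line, values as JSON. carry_out: Moves the arm, as the interface text tells. Its arguments: {"type":"object","properties":{"targets":{"type":"array","items":{"type":"object","properties":{"slide":{"type":"array","items":{"type":"number"}},"roll":{"type":"number"},"grip":{"type":"number"}}}}},"required":["targets"]}

```bash
mkdir -p pics
cat > h.py <<'E'
import numpy as np, cv2
from rig import read_state, viewer, job
def snap(n,f,crop=None,s=1):
    p,d=viewer.capture(n); np.save(f'pics/{f}.npy',d); cv2.imwrite(f'pics/{f}_full.png',p)
    q=p if crop is None else p[crop[1]:crop[3],crop[0]:crop[2]]
    cv2.imwrite(f'pics/{f}.png',cv2.resize(q,None,fx=s,fy=s,interpolation=cv2.INTER_CUBIC)); return p,d
def world(n,u,v,d=None,z=None):
    m=viewer.camera_model(n);K=np.array(m["intrinsics"]);T=np.linalg.inv(np.array(m["world_to_cam"]))
    r=np.linalg.inv(K)@[u,v,1]; 
    if z is None: c=r*d
    else:
        w=T[:3,:3]@r; c=r*((z-T[2,3])/w[2])
    return T[:3,:3]@c+T[:3,3]
def pix(n,P):
    m=viewer.camera_model(n);c=np.array(m["world_to_cam"])@np.append(P,1);q=np.array(m["intrinsics"])@c[:3];return q[:2]/q[2]
E
python3 -c "
from h import *
snap('top','t0',None,1.5);snap('scene','s0',None,1.5)
for n in('top','scene'):
  m=viewer.camera_model(n);print(np.round(m['intrinsics'],1),np.round(np.linalg.inv(m['world_to_cam']),3))
print(read_state())"
```

```text
[[480.7   0.  255.4]
 [  0.  480.7 196.3]
 [  0.    0.    1. ]] [[-0.013 -0.986  0.164  0.276]
 [-1.     0.014  0.006 -0.074]
 [-0.008 -0.164 -0.986  1.498]
 [ 0.     0.     0.     1.   ]]
[[415.6   0.  254.7]
 [  0.  415.6 191.2]
 [  0.    0.    1. ]] [[ 0.654  0.53  -0.54   1.34 ]
 [ 0.757 -0.444  0.479 -0.793]
 [ 0.014 -0.722 -0.692  1.087]
 [ 0.     0.     0.     1.   ]]
{'time': 0.1, 'joint_pos': array([ 6.75266716e+01,  1.76180737e+01,  8.63764200e+01, -9.73774639e-04,
        7.61114701e+01, -4.21100937e+00]), 'dq': array([-0.03664906,  0.00196245, -0.17956252, -0.01432397,  0.09804891,
        0.02098068]), 'joint_torque': array([-4.62694043e-04, -4.58530569e+01, -2.52604598e+01, -2.53495982e-04,
        5.61455279e-03, -6.83789111e-06]), 'tcp_pos': array([0.17997171, 0.54544483, 0.23047206]), 'tcp_rot': array([-1.79894253e+02, -6.83857722e-03,  1.61737909e+02]), 'contact_force': array([ 1.02602886,  0.48310764, -0.91580379]), 'torque': array([-0.01599407, -0.0135506 ,  0.00814037]), 'gripper_force': 0.0, 'grip_width': 0.9989551416972955}
```

View pics/t0.png

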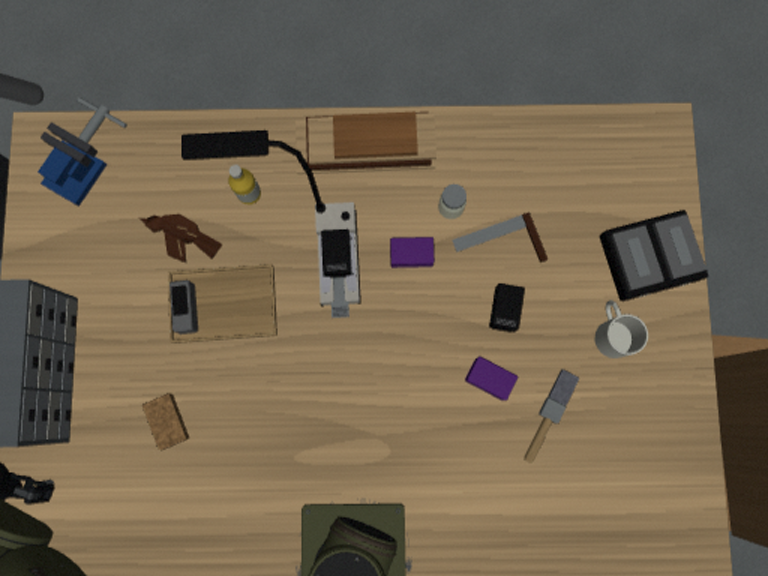

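View pics/s0.png

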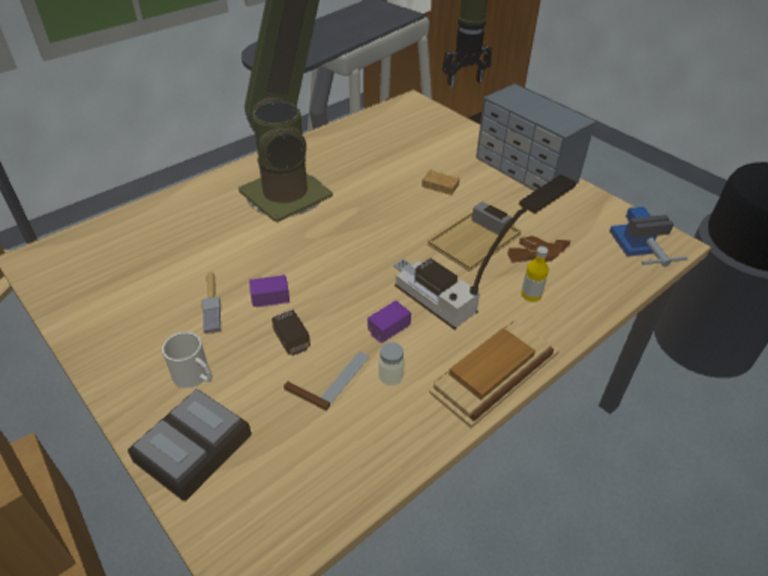

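The top view shows the lamp at about (338,255) with its press pad at (340,310). The fresh pack is the black one at (507,307), the tray is at (223,303) and the purple decoys are to the right. Next are enlarged crops of the lamp and fresh pack.

```bash
python3 -c "
from h import *
p=cv2.imread('pics/t0_full.png');s=cv2.imread('pics/s0_full.png')
r=lambda im,x0,y0,w,h,k:cv2.resize(im[y0:y0+h,x0:x0+w],None,fx=k,fy=k,interpolation=cv2.INTER_CUBIC)
a=r(p,200,130,60,85,7)   # lamp 420x595
b=r(p,320,182,36,42,7)  # fresh 252x294
c=r(s,175,200,36,42,7)
cv2.imwrite('pics/z.png',np.hstack([a,np.vstack([b,c,np.zeros((7,252,3),np.uint8)])]))
"
```

```text
(no output)
```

View pics/z.png

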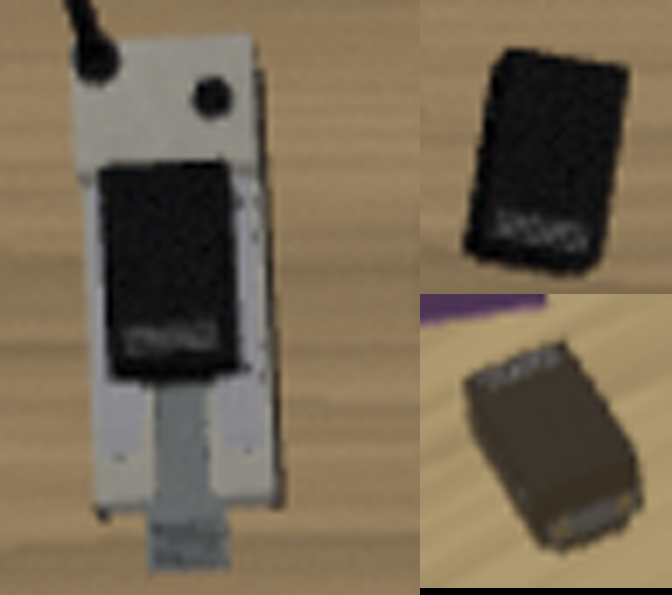

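The flat pack sits home with its text at the tail. The fresh pack's text is at the end nearest the robot and the brass contacts are at the far end, so its nose points away from the robot. Next I'll get metric poses from depth.

```bash
cat >> h.py <<'E'
def cloud(n,d):
    m=viewer.camera_model(n);K=np.array(m["intrinsics"]);T=np.linalg.inv(np.array(m["world_to_cam"]))
    v,u=np.mgrid[:d.shape[0],:d.shape[1]]
    c=np.stack([(u-K[0,2])/K[0,0]*d,(v-K[1,2])/K[1,1]*d,d],-1)
    return c@T[:3,:3].T+T[:3,3]
def rect(C,box,z0,z1):
    x0,y0,x1,y1=box; P=C[y0:y1,x0:x1].reshape(-1,3); P=P[(P[:,2]>z0)&(P[:,2]<z1)]
    r=cv2.minAreaRect((P[:,:2]*1000).astype(np.float32)); return len(P),np.round(P.mean(0)*1000,1),np.round(np.median(P[:,2])*1000,1),r
E
python3 -c "
from h import *
C=cloud('top',np.load('pics/t0.npy'))
print('flat',rect(C,(205,145,245,190),.08,.1))
print('tower',rect(C,(205,125,245,160),.06,.076))
print('rails',rect(C,(205,130,245,210),.028,.055))
print('lamp',rect(C,(205,130,245,215),.028,.1))
print('fresh',rect(C,(320,182,356,224),.04,.06))
print('tray',rect(C,(105,170,190,235),.01,.025))
print('old',rect(C,(105,170,190,235),.045,.07))
for x,y in [(100,166),(231,162),(113,380),(242,374)]: print('flatc',world('top',200+x/7,130+y/7,z=.09)*1000)
for x,y in [(72,45),(253,37),(98,505),(278,500)]: print('lampc',world('top',200+x/7,130+y/7,z=.07 if y<100 else .038)*1000)
for x,y in [(152,525),(228,522),(150,570),(230,568)]: print('pad',world('top',200+x/7,130+y/7,z=.037)*1000)
for x,y in [(505-420,48),(628-420,68),(465-420,255),(592-420,272)]: print('fr',world('top',320+x/7,182+y/7,z=.052)*1000)
for x,y in [(170,270),(274,265),(174,341),(276,334)]: print('tray',world('top',x/1.5,y/1.5,z=.018)*1000)
print(C[240//1,225])
"
```

```text
flat (541, array([600.4,  28.8,  88.3]), np.float64(88.5), ((601.5263671875, 29.0168514251709), (90.69300842285156, 55.62178039550781), 3.0602450370788574))
tower (423, array([677.1,  31. ,  68.6]), np.float64(68.8), ((677.7203979492188, 32.33189392089844), (58.997840881347656, 80.33319854736328), 2.1673803329467773))
rails (748, array([548.3,  24.5,  39. ]), np.float64(38.4), ((593.4615478515625, 28.93836212158203), (225.65660095214844, 80.39697265625), 2.283576250076294))
lamp (1831, array([597. ,  27.6,  62.2]), np.float64(67.1), ((590.8707275390625, 28.836484909057617), (232.69921875, 80.4129638671875), 2.290479898452759))
fresh (539, array([ 489.9, -317.4,   49.9]), np.float64(50.1), ((490.5804443359375, -318.4391784667969), (56.837318420410156, 90.0643539428711), 79.8364028930664))
tray (522, array([515.3, 278.2,  16. ]), np.float64(15.9), ((527.9178466796875, 273.3946838378906), (186.20159912109375, 221.52999877929688), 3.1324079036712646))
old (471, array([499.7, 344.6,  55.5]), np.float64(55.6), ((500.98870849609375, 346.0500183105469), (104.98136138916016, 43.09505844116211
[... 303 characters left out ...]
      ]
lampc [503.29001337  62.17099003  38.        ]
lampc [504.4027269  -16.93675936  38.        ]
pad [494.22618469  38.52485348  37.        ]
pad [495.09108545   5.134582    37.        ]
pad [474.30854032  39.42721758  37.        ]
pad [474.70589315   4.3599991   37.        ]
fr [ 537.10382366 -300.08307405   52.        ]
fr [ 527.4884997  -353.25685516   52.        ]
fr [ 446.52876164 -279.28613837   52.        ]
fr [ 438.40134078 -333.73048976   52.        ]
tray [581.34465587 381.08471838  18.        ]
tray [588.8972741  162.79911219  18.        ]
tray [431.759282   367.45190696  18.        ]
tray [443.39043068 156.90747173  18.        ]
[3.89417225e-01 3.12541671e-02 2.69847917e-04]
```

```bash
cat >> h.py <<'E'
from scipy.spatial.transform import Rotation as Ro
O=np.array([.5555,.0260]);YAW=2.4
def L(x,y=0):
    a=np.radians(YAW);return O+[x*np.cos(a)-y*np.sin(a),x*np.sin(a)+y*np.cos(a)]
def go(x,y,z,yaw=None):
    s=read_state();R=Ro.from_euler('xyz',s['tcp_rot'],degrees=True)
    d=R.inv().apply(np.array([x,y,z])-s['tcp_pos'])*100
    r=0 if yaw is None else -((yaw-s['tcp_rot'][2]+180)%360-180)
    print('slide',np.round(d,2),'roll',np.round(np.radians(r),3),'t',round(s['time'],2),'rot',np.round(s['tcp_rot'],2),'tcp',np.round(s['tcp_pos']*1000,1),'F',np.round(s['contact_force'],1),'g',round(s['grip_width'],3),round(s['gripper_force'],1))
E
python3 -c "
from h import *
go(*L(-.066),.08,182.4)"
```

```text
slide [-45.77 -39.86  15.12] roll -0.361 t 0.1 rot [-1.7989e+02 -1.0000e-02  1.6174e+02] tcp [180.  545.4 230.5] F [ 1.   0.5 -0.9] g 0.999 0.0
```

Emit:
carry_out(targets=[{"slide": [-4, -3.5, 0], "roll": -0.1, "grip": 0}, {"slide": [-8, -7, 0], "roll": -0.2, "grip": 0}, {"slide": [-11.8, -10.2, 0], "roll": -0.3, "grip": 0}, {"slide": [-15.5, -13.4, 0], "roll": -0.36, "grip": 0}, {"slide": [-19.2, -16.6, 0], "roll": -0.36, "grip": 0}, {"slide": [-23, -20, 0], "roll": -0.36, "grip": 0}, {"slide": [-26.8, -23.3, 0], "roll": -0.36, "grip": 0}, {"slide": [-30.5, -26.5, 0], "roll": -0.36, "grip": 0}, {"slide": [-34.2, -29.8, 2], "roll": -0.36, "grip": 0}, {"slide": [-38, -33, 4], "roll": -0.36, "grip": 0}, {"slide": [-42, -36.5, 7], "roll": -0.36, "grip": 0}, {"slide": [-45.77, -39.86, 10], "roll": -0.36, "grip": 0}])

```text
time: 1.3
tcp_pos: [0.4776, 0.045, 0.146]
tcp_rot: [180.0, 0.1, -177.7]
contact_force: [-0.2, 1.0, 0.4]
grip_width: -0.002
gripper_force: 0.0
```

Emit:
carry_out(targets=[{"slide": [0, 0, 1], "roll": 0, "grip": 0}, {"slide": [0, 0, 2], "roll": 0, "grip": 0}])

```text
time: 1.5
tcp_pos: [0.4763, 0.046, 0.1253]
tcp_rot: [180.0, -0.1, -177.8]
contact_force: [0.4, 0.7, -0.0]
grip_width: -0.001
gripper_force: 0.0
```

```bash
python3 -c "
from h import *
go(*L(-.066),.06,182.4)
snap('top','t1',(195,125,265,225),6)
snap('scene','s1',(230,140,340,225),5)
a=cv2.imread('pics/t1.png');b=cv2.imread('pics/s1.png')
cv2.imwrite('pics/c1.png',np.hstack([cv2.resize(a,(350,500)),cv2.resize(b,(440,340),).__class__(shape=0) if 0 else cv2.copyMakeBorder(cv2.resize(b,(440,340)),0,160,0,0,0)]))
"
```

```text
slide [-1.25 -2.32  6.52] roll -0.004 t 1.5 rot [ 1.7998e+02 -1.2000e-01 -1.7781e+02] tcp [476.3  46.  125.3] F [ 0.4  0.7 -0. ] g -0.001 0.0
```

View pics/c1.png

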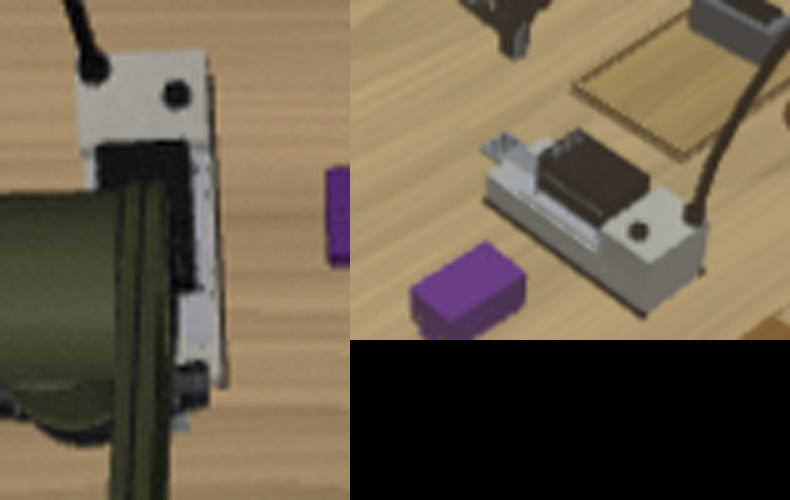

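The fingers are shut above and to the left of the pad (scene crop at about (515,20)). The flat pack is still home, and I'm now lowering onto the pad.

Emit:
carry_out(targets=[{"slide": [-0.6, -1.2, 2], "roll": 0, "grip": 0}, {"slide": [-1.25, -2.3, 4], "roll": 0, "grip": 0}, {"slide": [-1.25, -2.3, 6.5], "roll": 0, "grip": 0}, {"slide": [-1.25, -2.3, 8], "roll": 0, "grip": 0}, {"slide": [-1.25, -2.3, 8.3], "roll": 0, "grip": 0}, {"slide": [-1.25, -2.3, 8.6], "roll": 0, "grip": 0}, {"slide": [-1.25, -2.3, 8.8], "roll": 0, "grip": 0}, {"slide": [-1.25, -2.3, 9.0], "roll": 0, "grip": 0}, {"slide": [-1.25, -2.3, 9.2], "roll": 0, "grip": 0}, {"slide": [-1.25, -2.3, 9.35], "roll": 0, "grip": 0}, {"slide": [-1.25, -2.3, 9.35], "roll": 0, "grip": 0}])

```text
time: 2.7
tcp_pos: [0.4908, 0.0246, 0.0335]
tcp_rot: [180.0, 0.1, -177.7]
contact_force: [0.4, 2.8, 3.5]
grip_width: -0.003
gripper_force: 1.9
```

```bash
python3 -c "
from h import *
go(*L(-.066),.03,182.4)
p,d=snap('top','t2')
C=cloud('top',d);print('flat',rect(C,(205,140,245,190),.08,.1))
print('right edge rows', [ (C[v,u]*1000).round() for v,u in [(180,231),(184,231),(188,231),(192,231)]])"
```

```text
slide [ 0.13 -0.13  0.35] roll -0.001 t 2.7 rot [ 1.7998e+02  9.0000e-02 -1.7766e+02] tcp [490.8  24.6  33.5] F [0.4 2.8 3.5] g -0.003 1.9
flat (262, array([627. ,  29.3,  87.7]), np.float64(87.7), ((644.8858032226562, 35.24333572387695), (87.71737670898438, 63.72286605834961), 0.35575616359710693))
right edge rows [array([490., -14., 443.]), array([475., -15., 474.]), array([464., -16., 485.]), array([453., -17., 497.])]
```

Emit:
carry_out(targets=[{"slide": [0, 0, 0.1], "roll": 0, "grip": 0}, {"slide": [0, 0, 0.2], "roll": 0, "grip": 0}, {"slide": [0, 0, 0.3], "roll": 0, "grip": 0}, {"slide": [0, 0, 0.35], "roll": 0, "grip": 0}, {"slide": [0, 0, 0.35], "roll": 0, "grip": 0}])

```text
time: 3.25
tcp_pos: [0.4907, 0.0243, 0.0296]
tcp_rot: [-180.0, 0.1, -177.6]
contact_force: [1.1, 1.3, 3.9]
grip_width: -0.003
gripper_force: 1.8
```

```bash
python3 -c "
from h import *
go(*L(-.066),.03,182.4)
p,d=snap('scene','s2',(230,140,340,225),5)
a=cv2.imread('pics/s1.png').astype(int);b=cv2.imread('pics/s2.png').astype(int)
m=np.abs(a-b)[150:300,200:350].mean();print(m)
C=cloud('scene',d);C0=cloud('scene',np.load('pics/s1.npy'))
for c in(C0,C):
  P=c.reshape(-1,3);P=P[(P[:,2]>.082)&(P[:,2]<.1)&(abs(P[:,1]-.029)<.03)&(P[:,0]>.5)&(P[:,0]<.68)]
  print(len(P),P.mean(0),np.percentile(P[:,0],[1,99]))"
```

```text
slide [ 0.12 -0.1  -0.04] roll -0.001 t 3.25 rot [-1.7999e+02  5.0000e-02 -1.7764e+02] tcp [490.7  24.3  29.6] F [1.1 1.3 3.9] g -0.003 1.8
8.894474074074074
304 [0.60716578 0.0259324  0.08968419] [0.56027799 0.64890463]
313 [0.58746101 0.02633186 0.08978656] [0.50089094 0.63663397]
```

The catch is down and the pack has come out about 14 mm. Next I'll raise, open and grip the flat pack.

Emit:
carry_out(targets=[{"slide": [0, 0, -1], "roll": 0, "grip": 0}, {"slide": [0, 0, -4], "roll": 0, "grip": 1}, {"slide": [0, 0, -8], "roll": 0, "grip": 1}, {"slide": [0, 0, -12], "roll": 0, "grip": 1}, {"slide": [-3, 0.1, -12.5], "roll": 0, "grip": 1}, {"slide": [-6.5, 0.1, -12.5], "roll": 0, "grip": 1}, {"slide": [-9.7, 0.1, -12.5], "roll": 0, "grip": 1}, {"slide": [-9.7, 0.1, -12.5], "roll": 0, "grip": 1}, {"slide": [-9.7, 0.1, -12.5], "roll": 0, "grip": 1}])

```text
time: 4.2
tcp_pos: [0.5858, 0.029, 0.1539]
tcp_rot: [-180.0, -0.2, -177.6]
contact_force: [0.7, -0.5, -0.5]
grip_width: 1.003
gripper_force: 0.0
```

```bash
python3 -c "
from h import *
go(*L(.032),.053,182.4)
p,d=snap('scene','s3',(230,140,340,225),5)
C=cloud('scene',d)
P=C.reshape(-1,3);P=P[(P[:,2]>.082)&(P[:,2]<.1)&(abs(P[:,1]-.029)<.04)&(P[:,0]>.5)&(P[:,0]<.68)]
print(len(P),P.mean(0),np.percentile(P[:,0],[1,99]),cv2.minAreaRect((P[:,:2]*1000).astype(np.float32)))"
```

```text
slide [-0.2  -0.16 10.09] roll -0.001 t 4.2 rot [-179.97   -0.19 -177.64] tcp [585.8  29.  153.9] F [ 0.7 -0.5 -0.5] g 1.003 0.0
298 [0.59470522 0.02571883 0.09023179] [0.5490457 0.636715 ] ((591.788818359375, 27.744140625), (91.28168487548828, 60.68374252319336), 3.051865339279175)
```

View pics/s3.png

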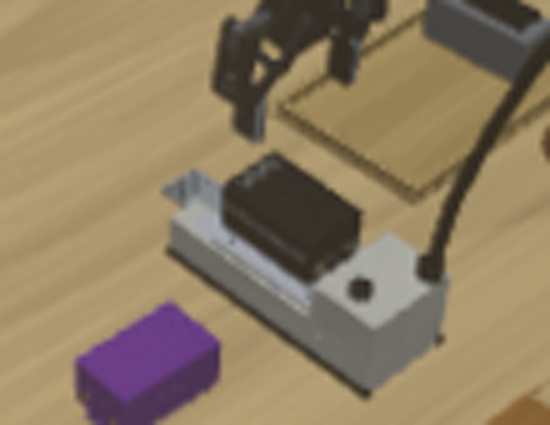

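The pack has slid back from the tower, leaving a gap near (335,265), and the open fingers are above it. I'm descending and gripping.

Emit:
carry_out(targets=[{"slide": [-0.2, -0.1, 3], "roll": 0, "grip": 1}, {"slide": [-0.2, -0.1, 6], "roll": 0, "grip": 1}, {"slide": [-0.2, -0.1, 8.5], "roll": 0, "grip": 1}, {"slide": [-0.2, -0.1, 9.6], "roll": 0, "grip": 1}, {"slide": [-0.2, -0.1, 9.9], "roll": 0, "grip": 1}, {"slide": [-0.2, -0.1, 9.9], "roll": 0, "grip": 0.75}, {"slide": [-0.2, -0.1, 9.9], "roll": 0, "grip": 0.7}, {"slide": [-0.2, -0.1, 9.9], "roll": 0, "grip": 0.65}, {"slide": [-0.2, -0.1, 9.9], "roll": 0, "grip": 0.6}])

```text
time: 5.15
tcp_pos: [0.59, 0.0283, 0.0572]
tcp_rot: [-180.0, 0.1, -177.6]
contact_force: [-0.5, -0.6, 7.3]
grip_width: 0.647
gripper_force: 62.4
```

Emit:
carry_out(targets=[{"slide": [0.5, 0, -0.1], "roll": 0, "grip": 0.5}, {"slide": [1.5, 0, -0.1], "roll": 0, "grip": 0.5}, {"slide": [2.5, 0, -0.1], "roll": 0, "grip": 0.5}, {"slide": [3.5, 0, -0.1], "roll": 0, "grip": 0.5}, {"slide": [4.7, 0, -0.1], "roll": 0, "grip": 0.5}, {"slide": [5.9, 0, -0.1], "roll": 0, "grip": 0.5}])

```text
time: 5.75
tcp_pos: [0.5299, 0.0261, 0.0571]
tcp_rot: [180.0, 0.1, -177.6]
contact_force: [2.7, 0.2, 4.8]
grip_width: 0.646
gripper_force: 64.1
```

```bash
python3 -c "
from h import *
go(*L(-.085),.058,182.4)"
```

```text
slide [ 5.94 -0.12 -0.1 ] roll -0.001 t 5.75 rot [ 1.8000e+02  1.1000e-01 -1.7764e+02] tcp [529.9  26.1  57.1] F [2.7 0.2 4.8] g 0.646 64.1
```

Emit:
carry_out(targets=[{"slide": [1.2, 0, 0], "roll": 0, "grip": 0.5}, {"slide": [2.4, 0, 0], "roll": 0, "grip": 0.5}, {"slide": [3.6, 0, 0], "roll": 0, "grip": 0.5}, {"slide": [4.8, 0, 0], "roll": 0, "grip": 0.5}, {"slide": [6, 0, 0], "roll": 0, "grip": 0.5}, {"slide": [6.2, 0, 0], "roll": 0, "grip": 0.5}, {"slide": [6.2, 0, -0.8], "roll": 0, "grip": 0.5}, {"slide": [6.2, 0, -2.5], "roll": 0, "grip": 0.5}, {"slide": [6.2, 0, -5], "roll": 0, "grip": 0.5}, {"slide": [6.2, 0, -7.5], "roll": 0, "grip": 0.5}])

```text
time: 6.75
tcp_pos: [0.4668, 0.0235, 0.1316]
tcp_rot: [180.0, -0.2, -177.6]
contact_force: [-0.3, -0.0, -4.1]
grip_width: 0.649
gripper_force: 64.2
```

```bash
python3 -c "
from h import *
go(.514,.230,.11,183)"
```

```text
slide [-5.58 20.44  2.14] roll -0.011 t 6.75 rot [ 179.99   -0.23 -177.63] tcp [466.8  23.5 131.6] F [-0.3 -0.  -4.1] g 0.649 64.2
```

Emit:
carry_out(targets=[{"slide": [-0.5, 2, 0], "roll": 0, "grip": 0.5}, {"slide": [-1.4, 5, 0], "roll": 0, "grip": 0.5}, {"slide": [-2.4, 8.5, 0], "roll": 0, "grip": 0.5}, {"slide": [-3.4, 12, 0], "roll": 0, "grip": 0.5}, {"slide": [-4.3, 15.5, 0], "roll": 0, "grip": 0.5}, {"slide": [-5.1, 18.5, 0], "roll": 0, "grip": 0.5}, {"slide": [-5.6, 20.4, 1.5], "roll": 0, "grip": 0.5}, {"slide": [-5.6, 20.4, 4.5], "roll": 0, "grip": 0.5}, {"slide": [-5.6, 20.4, 7.5], "roll": 0, "grip": 0.5}, {"slide": [-5.6, 20.4, 8.7], "roll": 0, "grip": 0.5}, {"slide": [-5.6, 20.4, 8.7], "roll": 0, "grip": 0.5}])

```text
time: 7.85
tcp_pos: [0.5134, 0.2287, 0.0423]
tcp_rot: [-179.9, -0.4, -177.6]
contact_force: [-0.4, 0.8, -3.5]
grip_width: 0.648
gripper_force: 64.6
```

```bash
python3 -c "
from h import *
go(.514,.230,.025,183)
snap('scene','s4',(250,120,360,205),5)"
```

```text
slide [-0.08  0.13  1.73] roll -0.011 t 7.85 rot [-179.88   -0.36 -177.64] tcp [513.4 228.7  42.3] F [-0.4  0.8 -3.5] g 0.648 64.6
```

View pics/s4.png

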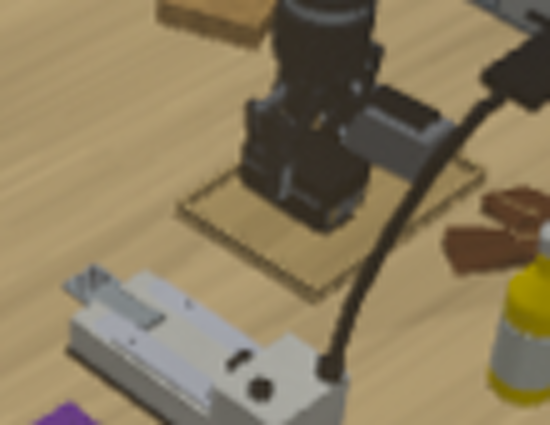

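The pack is held upright over the free part of the tray, at about (310,190), and the bay is empty. I'm lowering slowly.

Emit:
carry_out(targets=[{"slide": [0, 0, 0.4], "roll": 0, "grip": 0.5}, {"slide": [0, 0, 0.8], "roll": 0, "grip": 0.5}, {"slide": [0, 0, 1.1], "roll": 0, "grip": 0.5}, {"slide": [0, 0, 1.3], "roll": 0, "grip": 0.5}, {"slide": [0, 0, 1.5], "roll": 0, "grip": 0.5}, {"slide": [0, 0, 1.6], "roll": 0, "grip": 0.5}, {"slide": [0, 0, 1.7], "roll": 0, "grip": 0.5}])

```text
time: 8.6
tcp_pos: [0.5157, 0.2296, 0.0276]
tcp_rot: [180.0, 0.0, -177.6]
contact_force: [0.8, 0.3, -4.0]
grip_width: 0.644
gripper_force: 64.7
```

Emit:
carry_out(targets=[{"slide": [0, 0, 0.1], "roll": 0, "grip": 0.5}, {"slide": [0, 0, 0.2], "roll": 0, "grip": 0.5}, {"slide": [0, 0, 0.25], "roll": 0, "grip": 0.5}, {"slide": [0, 0, 0.25], "roll": 0, "grip": 0.5}])

```text
time: 9.0
tcp_pos: [0.5156, 0.2296, 0.025]
tcp_rot: [-180.0, -0.0, -177.6]
contact_force: [0.2, 0.1, -3.8]
grip_width: 0.645
gripper_force: 64.7
```

Emit:
carry_out(targets=[{"slide": [0, 0, 0.1], "roll": 0, "grip": 0.5}, {"slide": [0, 0, 0.15], "roll": 0, "grip": 0.5}, {"slide": [0, 0, 0.2], "roll": 0, "grip": 0.5}, {"slide": [0, 0, 0.2], "roll": 0, "grip": 0.5}])

```text
time: 9.4
tcp_pos: [0.5157, 0.2297, 0.0242]
tcp_rot: [180.0, 0.0, -177.6]
contact_force: [-2.8, -0.1, 6.9]
grip_width: 0.647
gripper_force: 66.2
```

Emit:
carry_out(targets=[{"slide": [0, 0, 0], "roll": 0, "grip": 0.8}, {"slide": [0, 0, 0], "roll": 0, "grip": 1}, {"slide": [0, 0, 0], "roll": 0, "grip": 1}, {"slide": [0, 0, -2], "roll": 0, "grip": 1}, {"slide": [0, 0, -5], "roll": 0, "grip": 1}, {"slide": [0, 0, -9], "roll": 0, "grip": 1}, {"slide": [0, 0, -12], "roll": 0, "grip": 1}])

```text
time: 10.1
tcp_pos: [0.5162, 0.2298, 0.1449]
tcp_rot: [180.0, 0.1, -177.6]
contact_force: [0.3, 1.5, 0.0]
grip_width: 0.999
gripper_force: 0.0
```

```bash
python3 -c "
from h import *
go(.489,-.3175,.13,168.5)"
```

```text
slide [  4.98 -54.57   1.46] roll 0.242 t 10.1 rot [ 1.7998e+02  7.0000e-02 -1.7764e+02] tcp [516.2 229.8 144.9] F [0.3 1.5 0. ] g 0.999 0.0
```

Emit:
carry_out(targets=[{"slide": [0.4, -4, 0], "roll": 0, "grip": 1}, {"slide": [0.8, -8.5, 0], "roll": 0, "grip": 1}, {"slide": [1.2, -13, 0], "roll": 0, "grip": 1}, {"slide": [1.6, -17.5, 0], "roll": 0, "grip": 1}, {"slide": [2, -22, 0], "roll": 0, "grip": 1}, {"slide": [2.4, -26.5, 0], "roll": 0.05, "grip": 1}, {"slide": [2.8, -31, 0], "roll": 0.1, "grip": 1}, {"slide": [3.2, -35.5, 0], "roll": 0.15, "grip": 1}, {"slide": [3.6, -40, 0], "roll": 0.2, "grip": 1}, {"slide": [4, -44.5, 0], "roll": 0.242, "grip": 1}, {"slide": [4.5, -49, 0], "roll": 0.242, "grip": 1}, {"slide": [4.98, -54.57, 1.4], "roll": 0.242, "grip": 1}])

```text
time: 11.3
tcp_pos: [0.4895, -0.3127, 0.1322]
tcp_rot: [-179.9, 0.2, 168.5]
contact_force: [0.5, -0.1, 1.3]
grip_width: 1.001
gripper_force: 0.0
```

```bash
python3 -c "
from h import *
go(.489,-.3175,.08,168.5)
p,d=snap('top','t5')
C=cloud('top',d);print('flat',rect(C,(120,170,190,235),.045,.07))
p,d=snap('scene','s5',(150,170,250,250),6)
C=cloud('scene',d);P=C.reshape(-1,3);P=P[(P[:,2]>.046)&(P[:,2]<.056)&(abs(P[:,1]+.317)<.05)&(abs(P[:,0]-.489)<.07)]
print(len(P),P.mean(0),cv2.minAreaRect((P[:,:2]*1000).astype(np.float32)))
P=C.reshape(-1,3);P=P[(P[:,2]>.046)&(P[:,2]<.065)&(abs(P[:,1]-.24)<.05)&(abs(P[:,0]-.5)<.07)]
print('flat',len(P),P.mean(0),cv2.minAreaRect((P[:,:2]*1000).astype(np.float32)))
"
```

```text
slide [-0.03 -0.47  5.22] roll -0.0 t 11.3 rot [-179.93    0.19  168.5 ] tcp [ 489.5 -312.7  132.2] F [ 0.5 -0.1  1.3] g 1.001 0.0
flat (807, array([508.6, 264.8,  55. ]), np.float64(55.1), ((505.5076904296875, 275.5640563964844), (102.95977020263672, 149.42974853515625), 3.965231418609619))
325 [ 0.49553357 -0.31900215  0.05143516] ((493.7579040527344, -317.867431640625), (56.339317321777344, 94.37847137451172), 77.52658081054688)
flat 243 [0.52018737 0.22570266 0.05618414] ((517.494873046875, 228.0499725341797), (89.89520263671875, 60.0984992980957), 2.856595993041992)
```

View pics/s5.png

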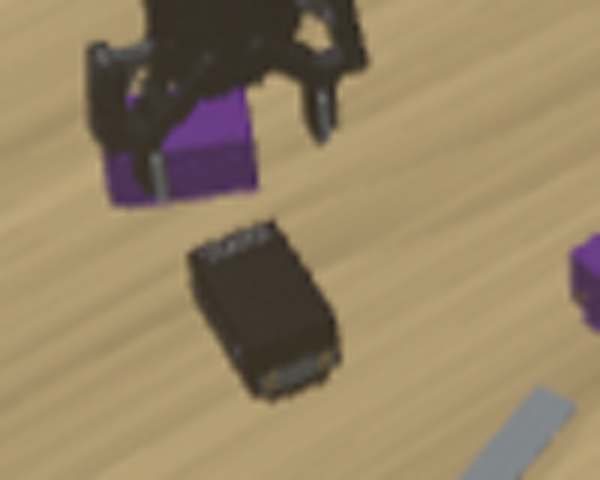

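The fresh pack stands at (265,310) in the crop with its nose and contacts toward the camera at (300,370). The fingers are above it, clear of the purple decoy behind. Descend and grip.

Emit:
carry_out(targets=[{"slide": [-0.2, -0.45, 3], "roll": 0.008, "grip": 1}, {"slide": [-0.2, -0.45, 6], "roll": 0.008, "grip": 1}, {"slide": [-0.2, -0.45, 9], "roll": 0.008, "grip": 1}, {"slide": [-0.2, -0.45, 10.6], "roll": 0.008, "grip": 1}, {"slide": [-0.2, -0.45, 11.1], "roll": 0.008, "grip": 1}, {"slide": [-0.2, -0.45, 11.1], "roll": 0.008, "grip": 0.75}, {"slide": [-0.2, -0.45, 11.1], "roll": 0.008, "grip": 0.7}, {"slide": [-0.2, -0.45, 11.1], "roll": 0.008, "grip": 0.65}, {"slide": [-0.2, -0.45, 11.1], "roll": 0.008, "grip": 0.6}, {"slide": [-0.2, -0.45, 11.1], "roll": 0.008, "grip": 0.5}])

```text
time: 12.4
tcp_pos: [0.4909, -0.3159, 0.0215]
tcp_rot: [-179.9, 0.2, 168.0]
contact_force: [-0.5, -0.2, 6.4]
grip_width: 0.648
gripper_force: 65.3
```

Emit:
carry_out(targets=[{"slide": [0, 0, -0.5], "roll": 0, "grip": 0.5}, {"slide": [0, 0, -2], "roll": 0, "grip": 0.5}, {"slide": [0, 0, -5], "roll": 0, "grip": 0.5}, {"slide": [0, 0, -8.5], "roll": 0, "grip": 0.5}, {"slide": [0, 0, -11], "roll": 0, "grip": 0.5}, {"slide": [0, 0, -12], "roll": 0, "grip": 0.5}])

```text
time: 13.0
tcp_pos: [0.4907, -0.3156, 0.1424]
tcp_rot: [-179.9, 0.2, 168.0]
contact_force: [-0.1, 1.0, -2.9]
grip_width: 0.645
gripper_force: 64.7
```

```bash
sed -i 's/O=np.array(\[.5555,.0260\])/O=np.array([.5555,.0270])/' h.py; python3 -c "
from h import *
go(*L(-.088),.11,182.4)"
```

```text
slide [ 9.29 32.68  3.16] roll -0.251 t 13.0 rot [-179.92    0.19  168.03] tcp [ 490.7 -315.6  142.4] F [-0.1  1.  -2.9] g 0.645 64.7
```

Emit:
carry_out(targets=[{"slide": [0.6, 2, 0], "roll": 0, "grip": 0.5}, {"slide": [1.5, 5, 0], "roll": -0.05, "grip": 0.5}, {"slide": [2.4, 8.5, 0], "roll": -0.1, "grip": 0.5}, {"slide": [3.4, 12, 0], "roll": -0.15, "grip": 0.5}, {"slide": [4.4, 15.5, 0], "roll": -0.2, "grip": 0.5}, {"slide": [5.4, 19, 0], "roll": -0.251, "grip": 0.5}, {"slide": [6.4, 22.5, 0], "roll": -0.251, "grip": 0.5}, {"slide": [7.4, 26, 0], "roll": -0.251, "grip": 0.5}, {"slide": [8.3, 29.2, 0], "roll": -0.251, "grip": 0.5}, {"slide": [9.0, 31.7, 0.6], "roll": -0.251, "grip": 0.5}, {"slide": [9.29, 32.68, 2], "roll": -0.251, "grip": 0.5}, {"slide": [9.29, 32.68, 3], "roll": -0.251, "grip": 0.5}])

```text
time: 14.2
tcp_pos: [0.4638, 0.0259, 0.1081]
tcp_rot: [179.9, -0.2, -177.4]
contact_force: [-0.3, -0.9, -4.1]
grip_width: 0.644
gripper_force: 64.8
```

```bash
python3 -c "
from h import *
go(*L(-.088),.062,182.4)
snap('scene','s6',(215,130,335,220),6)
"
```

```text
slide [-0.38 -0.28  4.6 ] roll 0.003 t 14.2 rot [ 179.94   -0.25 -177.42] tcp [463.8  25.9 108.1] F [-0.3 -0.9 -4.1] g 0.644 64.8
```

View pics/s6.png

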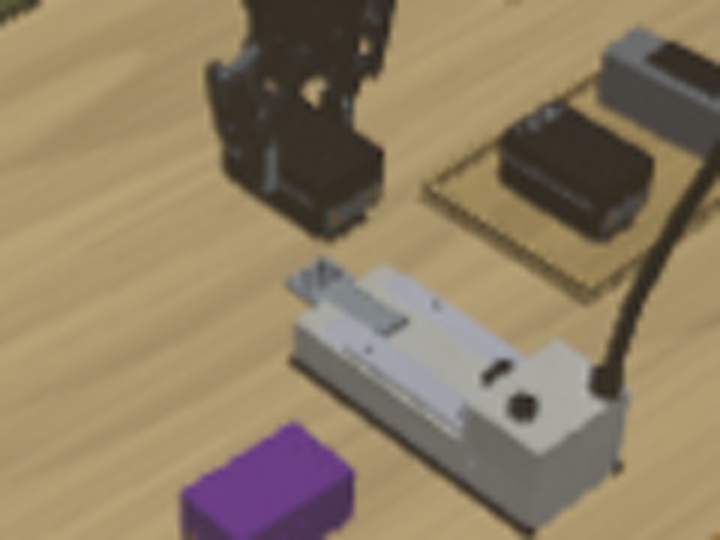

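The fresh pack hangs upright in front of the bay, nose toward it, and the flat pack stands in the tray at (575,170). I'm aligning and lowering it.

Emit:
carry_out(targets=[{"slide": [-0.3, -0.28, 1.5], "roll": 0.003, "grip": 0.5}, {"slide": [-0.3, -0.28, 3], "roll": 0.003, "grip": 0.5}, {"slide": [-0.3, -0.28, 4], "roll": 0.003, "grip": 0.5}, {"slide": [-0.3, -0.28, 4.5], "roll": 0.003, "grip": 0.5}, {"slide": [-0.3, -0.28, 4.7], "roll": 0.003, "grip": 0.5}, {"slide": [-0.3, -0.28, 4.7], "roll": 0.003, "grip": 0.5}, {"slide": [-0.3, -0.28, 4.7], "roll": 0.003, "grip": 0.5}])

```text
time: 14.95
tcp_pos: [0.4702, 0.0211, 0.0633]
tcp_rot: [-180.0, 0.1, -177.8]
contact_force: [-0.2, -0.0, -3.5]
grip_width: 0.646
gripper_force: 64.8
```

```bash
python3 -c "
from h import *
go(*L(-.088),.0598,182.4)"
```

```text
slide [0.25 0.23 0.35] roll -0.003 t 14.95 rot [-1.8000e+02  5.0000e-02 -1.7776e+02] tcp [470.2  21.1  63.3] F [-0.2 -0.  -3.5] g 0.646 64.8
```

Emit:
carry_out(targets=[{"slide": [0.1, 0.22, 0], "roll": -0.003, "grip": 0.5}, {"slide": [0.1, 0.22, 0.15], "roll": -0.003, "grip": 0.5}, {"slide": [0.1, 0.22, 0.25], "roll": -0.003, "grip": 0.5}, {"slide": [0.1, 0.22, 0.32], "roll": -0.003, "grip": 0.5}, {"slide": [0.1, 0.22, 0.32], "roll": -0.003, "grip": 0.5}])

```text
time: 15.45
tcp_pos: [0.4686, 0.0234, 0.0596]
tcp_rot: [180.0, -0.0, -177.6]
contact_force: [-1.0, 0.2, -3.5]
grip_width: 0.643
gripper_force: 64.8
```

Emit:
carry_out(targets=[{"slide": [-0.4, 0, 0], "roll": 0, "grip": 0.5}, {"slide": [-0.8, 0, 0], "roll": 0, "grip": 0.5}, {"slide": [-1.2, 0, 0], "roll": 0, "grip": 0.5}, {"slide": [-1.6, 0, 0], "roll": 0, "grip": 0.5}, {"slide": [-2.0, 0, 0], "roll": 0, "grip": 0.5}, {"slide": [-2.4, 0, 0], "roll": 0, "grip": 0.5}])

```text
time: 16.05
tcp_pos: [0.4931, 0.0244, 0.0597]
tcp_rot: [-180.0, 0.0, -177.6]
contact_force: [-0.3, 0.1, -4.1]
grip_width: 0.65
gripper_force: 64.8
```

```bash
python3 -c "
from h import *
go(*L(-.05),.0598,182.4)"
```

```text
slide [-1.25  0.   -0.01] roll 0.0 t 16.05 rot [-180.      0.   -177.58] tcp [493.1  24.4  59.7] F [-0.3  0.1 -4.1] g 0.65 64.8
```

Emit:
carry_out(targets=[{"slide": [-0.4, 0, 0], "roll": 0, "grip": 0.5}, {"slide": [-0.8, 0, 0], "roll": 0, "grip": 0.5}, {"slide": [-1.2, 0, 0], "roll": 0, "grip": 0.5}, {"slide": [-1.6, 0, 0], "roll": 0, "grip": 0.5}, {"slide": [-2.0, 0, 0], "roll": 0, "grip": 0.5}, {"slide": [-2.4, 0, 0], "roll": 0, "grip": 0.5}])

```text
time: 16.65
tcp_pos: [0.517, 0.0254, 0.0598]
tcp_rot: [-180.0, 0.0, -177.6]
contact_force: [-2.1, -0.0, -0.2]
grip_width: 0.642
gripper_force: 64.9
```

Emit:
carry_out(targets=[{"slide": [-0.5, 0, 0], "roll": 0, "grip": 0.5}, {"slide": [-1.0, 0, 0], "roll": 0, "grip": 0.5}, {"slide": [-1.5, 0, 0], "roll": 0, "grip": 0.5}, {"slide": [-2.0, 0, 0], "roll": 0, "grip": 0.5}, {"slide": [-2.5, 0, 0], "roll": 0, "grip": 0.5}, {"slide": [-3.0, 0, 0], "roll": 0, "grip": 0.5}, {"slide": [-3.5, 0, 0], "roll": 0, "grip": 0.5}, {"slide": [-4.0, 0, 0], "roll": 0, "grip": 0.5}])

```text
time: 17.45
tcp_pos: [0.557, 0.0271, 0.0597]
tcp_rot: [-180.0, -0.0, -177.6]
contact_force: [-1.0, 0.0, -0.3]
grip_width: 0.638
gripper_force: 65.0
```

Emit:
carry_out(targets=[{"slide": [-0.5, 0, 0], "roll": 0, "grip": 0.5}, {"slide": [-1.0, 0, 0], "roll": 0, "grip": 0.5}, {"slide": [-1.5, 0, 0], "roll": 0, "grip": 0.5}, {"slide": [-2.0, 0, 0], "roll": 0, "grip": 0.5}, {"slide": [-2.4, 0, 0], "roll": 0, "grip": 0.5}, {"slide": [-2.8, 0, 0], "roll": 0, "grip": 0.5}, {"slide": [-3.2, 0, 0], "roll": 0, "grip": 0.5}, {"slide": [-3.5, 0, 0], "roll": 0, "grip": 0.5}])

```text
time: 18.25
tcp_pos: [0.5894, 0.0285, 0.0598]
tcp_rot: [-180.0, -0.3, -177.6]
contact_force: [-8.8, -0.6, 7.9]
grip_width: 0.642
gripper_force: 66.1
```

Emit:
carry_out(targets=[{"slide": [-0.15, 0, 0], "roll": 0, "grip": 0.5}, {"slide": [-0.3, 0, 0], "roll": 0, "grip": 0.5}, {"slide": [-0.45, 0, 0], "roll": 0, "grip": 0.5}, {"slide": [-0.6, 0, 0], "roll": 0, "grip": 0.5}, {"slide": [-0.6, 0, 0], "roll": 0, "grip": 0.5}])

```text
time: 18.75
tcp_pos: [0.5946, 0.0287, 0.0598]
tcp_rot: [-180.0, -0.3, -177.6]
contact_force: [-8.1, 0.2, 6.7]
grip_width: 0.648
gripper_force: 66.1
```

Emit:
carry_out(targets=[{"slide": [-0.1, 0, 0], "roll": 0, "grip": 0.5}, {"slide": [-0.2, 0, 0], "roll": 0, "grip": 0.5}, {"slide": [-0.3, 0, 0], "roll": 0, "grip": 0.5}, {"slide": [-0.3, 0, 0], "roll": 0, "grip": 0.5}])

```text
time: 19.15
tcp_pos: [0.5972, 0.0288, 0.0598]
tcp_rot: [-180.0, -0.4, -177.6]
contact_force: [-7.9, -0.2, 7.4]
grip_width: 0.647
gripper_force: 66.1
```

Now fine steps, watching for the catch to drop the vertical load or a stop to raise the x force.

Emit:
carry_out(targets=[{"slide": [-0.08, 0, 0], "roll": 0, "grip": 0.5}, {"slide": [-0.16, 0, 0], "roll": 0, "grip": 0.5}, {"slide": [-0.16, 0, 0], "roll": 0, "grip": 0.5}])

```text
time: 19.45
tcp_pos: [0.5986, 0.0289, 0.0598]
tcp_rot: [-180.0, -0.4, -177.6]
contact_force: [-8.9, -1.2, 8.0]
grip_width: 0.647
gripper_force: 66.1
```

Emit:
carry_out(targets=[{"slide": [-0.05, 0, 0], "roll": 0, "grip": 0.5}, {"slide": [-0.1, 0, 0], "roll": 0, "grip": 0.5}, {"slide": [-0.1, 0, 0], "roll": 0, "grip": 0.5}])

```text
time: 19.75
tcp_pos: [0.5994, 0.0289, 0.0598]
tcp_rot: [-180.0, -0.4, -177.6]
contact_force: [-9.9, -0.9, 8.7]
grip_width: 0.644
gripper_force: 66.1
```

Emit:
carry_out(targets=[{"slide": [-0.05, 0, 0], "roll": 0, "grip": 0.5}, {"slide": [-0.1, 0, 0], "roll": 0, "grip": 0.5}, {"slide": [-0.1, 0, 0], "roll": 0, "grip": 0.5}])

```text
time: 20.05
tcp_pos: [0.6003, 0.0289, 0.0598]
tcp_rot: [-180.0, -0.4, -177.6]
contact_force: [-8.8, -0.1, 7.9]
grip_width: 0.645
gripper_force: 66.1
```

Emit:
carry_out(targets=[{"slide": [-0.05, 0, 0], "roll": 0, "grip": 0.5}, {"slide": [-0.1, 0, 0], "roll": 0, "grip": 0.5}, {"slide": [-0.1, 0, 0], "roll": 0, "grip": 0.5}])

```text
time: 20.35
tcp_pos: [0.6013, 0.029, 0.0598]
tcp_rot: [-180.0, -0.4, -177.6]
contact_force: [-10.0, -1.1, 8.4]
grip_width: 0.644
gripper_force: 66.1
```

Emit:
carry_out(targets=[{"slide": [-0.05, 0, 0], "roll": 0, "grip": 0.5}, {"slide": [-0.1, 0, 0], "roll": 0, "grip": 0.5}, {"slide": [-0.1, 0, 0], "roll": 0, "grip": 0.5}])

```text
time: 20.65
tcp_pos: [0.6018, 0.029, 0.0598]
tcp_rot: [180.0, -0.4, -177.6]
contact_force: [-11.0, -0.8, 7.8]
grip_width: 0.645
gripper_force: 66.2
```

Emit:
carry_out(targets=[{"slide": [-0.05, 0, 0], "roll": 0, "grip": 0.5}, {"slide": [-0.1, 0, 0], "roll": 0, "grip": 0.5}, {"slide": [-0.1, 0, 0], "roll": 0, "grip": 0.5}])

```text
time: 20.95
tcp_pos: [0.6018, 0.029, 0.0598]
tcp_rot: [-180.0, -0.6, -177.6]
contact_force: [-11.4, -1.2, 10.8]
grip_width: 0.644
gripper_force: 66.5
```

```bash
python3 -c "
from h import *
go(*L(.045),.0598,182.4)
p,d=snap('scene','s7',(215,130,335,220),6)
for f in('s0','s2','s6','s7'):
  C=cloud('scene',np.load(f'pics/{f}.npy')).reshape(-1,3)
  q=np.array([pix('scene',[*L(-.066),.037])]).round().astype(int)[0]
  D=np.load(f'pics/{f}.npy');Z=cloud('scene',D)[q[1]-2:q[1]+3,q[0]-2:q[0]+3]
  print(f,q,np.round(Z[:,:,2]*1000,1).tolist())
"
```

```text
slide [ 0.14 -0.01 -0.  ] roll 0.0 t 20.95 rot [-180.     -0.55 -177.58] tcp [601.8  29.   59.8] F [-11.4  -1.2  10.8] g 0.644 66.5
s0 [267 176] [[0.1, 34.6, 39.7, 35.4, 40.7], [36.3, 36.6, 40.4, 41.1, 35.8], [38.3, 37.0, 38.9, 44.1, 40.2], [38.9, 36.8, 35.5, 41.5, 33.7], [1086.8, 35.9, 35.2, 41.0, 37.7]]
s2 [267 176] [[54.3, 56.6, 61.8, 60.1, 56.1], [50.2, 55.5, 58.0, 51.4, 52.1], [42.4, 49.3, 47.5, 47.9, 48.5], [43.0, 38.5, 41.2, 42.9, 45.8], [30.6, 31.8, 37.8, 40.7, 37.8]]
s6 [267 176] [[2.2, 37.2, 35.7, 36.1, 40.1], [36.3, 35.1, 39.7, 37.5, 39.4], [37.5, 36.4, 38.5, 39.4, 37.9], [35.4, 35.6, 40.9, 41.2, 37.2], [36.0, 34.4, 36.9, 37.1, 1086.8]]
s7 [267 176] [[1.9, 33.7, 33.8, 38.4, 34.2], [35.7, 38.1, 40.6, 34.7, 36.3], [33.8, 34.9, 39.6, 36.2, 36.4], [37.2, 37.0, 36.8, 40.3, 39.7], [35.7, 39.5, 38.7, 37.3, 39.1]]
```

View pics/s7.png

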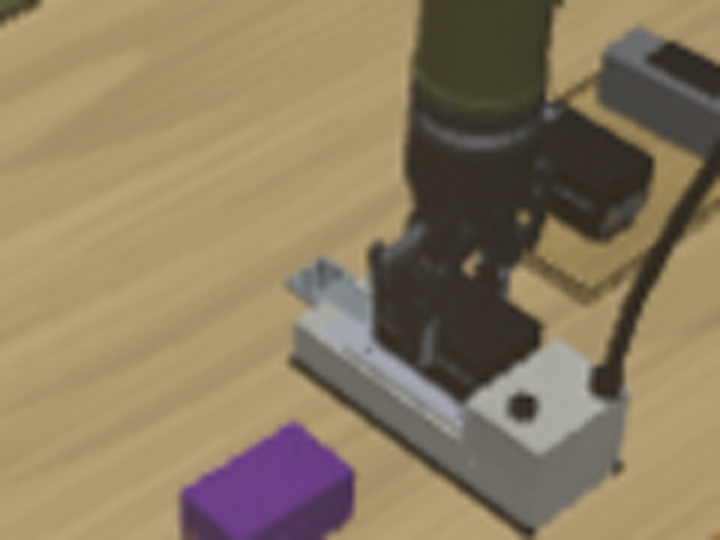

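The pack is seated against the tower, and the press pad at (320,275) sits at the same height as when the catch was up (z about 37), so it has clicked. To confirm, I'm easing back a little.

Emit:
carry_out(targets=[{"slide": [0.1, 0, 0], "roll": 0, "grip": 0.5}, {"slide": [0.2, 0, 0], "roll": 0, "grip": 0.5}, {"slide": [0.3, 0, 0], "roll": 0, "grip": 0.5}, {"slide": [0.4, 0, 0], "roll": 0, "grip": 0.5}, {"slide": [0.4, 0, 0], "roll": 0, "grip": 0.5}])

```text
time: 21.5
tcp_pos: [0.6017, 0.029, 0.0596]
tcp_rot: [-180.0, -0.1, -177.6]
contact_force: [-4.8, -0.5, 3.2]
grip_width: 0.645
gripper_force: 65.5
```

Emit:
carry_out(targets=[{"slide": [0, 0, 0], "roll": 0, "grip": 0.75}, {"slide": [0, 0, 0], "roll": 0, "grip": 0.9}, {"slide": [0, 0, 0], "roll": 0, "grip": 1}, {"slide": [0, 0, 0], "roll": 0, "grip": 1}, {"slide": [0, 0, -2], "roll": 0, "grip": 1}, {"slide": [0, 0, -5], "roll": 0, "grip": 1}, {"slide": [2, 0, -9], "roll": 0, "grip": 1}, {"slide": [6, 0, -12], "roll": 0, "grip": 1}, {"slide": [10, -3, -13], "roll": 0, "grip": 1}, {"slide": [12, -7, -13], "roll": 0, "grip": 1}, {"slide": [12, -11, -13], "roll": 0, "grip": 1}, {"slide": [12, -14, -13], "roll": 0, "grip": 1}])

```text
time: 22.7
tcp_pos: [0.4889, -0.1178, 0.1906]
tcp_rot: [-179.9, 0.1, -177.6]
contact_force: [0.8, -0.2, 0.3]
grip_width: 1.0
gripper_force: 0.0
```

```bash
python3 -c "
from h import *
go(*L(.045),.0598,182.4)
p,d=snap('scene','s8',(215,130,335,220),6)
C=cloud('scene',d);P=C.reshape(-1,3)
def f(c,zl,zh):
  Q=P[(P[:,2]>zl)&(P[:,2]<zh)&(abs(P[:,1]-c[1])<.04)&(abs(P[:,0]-c[0])<.07)];return Q.mean(0),np.percentile(Q[:,0],[1,99])
print('fresh',f((.6,.028),.082,.1),'was at home: mean .6072, 0.560-0.649')
q=pix('scene',[*L(-.066),.037]).round().astype(int)
print(C[q[1]-2:q[1]+3,q[0]-1:q[0]+2,2].mean())
p,d=snap('top','t8');C=cloud('top',d);print(rect(C,(205,145,245,190),.08,.1))
"
```

```text
slide [-11.73  14.2   13.09] roll -0.0 t 22.7 rot [-1.7993e+02  1.2000e-01 -1.7761e+02] tcp [ 488.9 -117.8  190.6] F [ 0.8 -0.2  0.3] g 1.0 0.0
fresh (array([0.60641118, 0.02678157, 0.08973481]), array([0.5599851 , 0.64843317])) was at home: mean .6072, 0.560-0.649
0.03764362327757156
(547, array([601. ,  29.5,  88.2]), np.float64(88.4), ((613.7355346679688, 30.49758529663086), (114.75033569335938, 56.00498580932617), 2.6291024684906006))
```

View pics/s8.png

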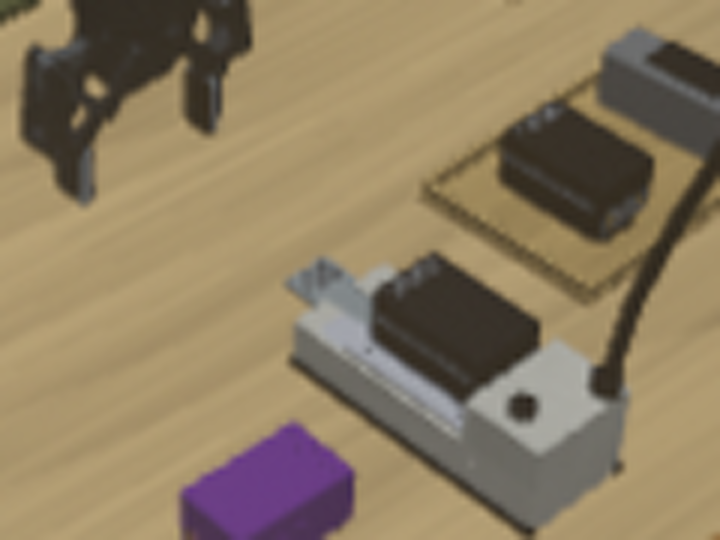

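The fresh pack sits against the tower where the flat pack began, with the catch up. The flat pack stands in the tray at (575,170), and the gripper is clear of everything.

```bash
python3 -c "
from h import *
print(job.hand_in())"
```

```text
the job is handed in; nothing more can be done
None
```

The job is handed in. The flat pack stands in the tray, and the fresh pack is home in the lamp with the catch up behind it, going by the final camera check. The hand-in returned no verdict.

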